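Feel for left-in spacers, then seat a vial in the shaker block

ROBOT

A 7-joint arm with a two-finger parallel gripper is mounted at the origin on a cart in front of the work surface, level with it; the furniture and walls round the work are solid. World frame = base frame: x ahead of the robot, y to its left, z up, the work surface at z = 0. Lengths are in m, angles in rad, forces in N, time in s.
With the tool pointing down it reaches from about 0.4 to 0.875 m from the base axis. Payload 19.3 kg.
Tool frame: the origin (TCP) lies at the very end of the fingers, on their centre line; the grasp point (between the pads) lies 19 mm behind it; z points along the fingers, y is the line along which they close (so a half turn about z gives the same grasp; the last joint's range is limited). The gripper opens to 85 mm and grips with 20 to 120 N. Pads are 22 mm wide; open, the fingers measure 114 mm over their backs; the gripper's body (76 mm by 85 mm) begins 54 mm behind the grasp point. The pads swing forward as they close: fully open they stand 13 mm farther back than shut.
Start: joints at [-1.247, 0.521, -0.036, 1.599, 0.021, 1.021, -0.113], TCP at [0.24, 0.577, 0.231] pointing down, gripper open.
Joint ranges: [-2.91, 2.91], [-0.3, 2.13], [-1.5, 1.42], [0.17, 2.43], [-1.26, 4.41], [0.16, 1.93], [-2.52, 2.52]. Speed limits (rad/s): [1.89, 1.89, 2.39, 2.39, 3.01, 3.01, 3.01].

INTERFACE

Orientations are given as [roll, pitch, yaw] about the fixed x, y, z axes, in that order (R = Rz(yaw) Ry(pitch) Rx(roll)).
In Python, from workcell import bot gives the robot as it stands.
- The arm moves only by the shell command python3 -m crank 'ROWS' [FORCE]. ROWS is a JSON object of lists of equal length, an entry for each row: "travel": the shift along the world's x, y, z in cm, a list of three; "turn": the turn, a rotation vector about the world's x, y, z in degrees, a list of three; "gripper": the closure, from 0 (fully open) to 1 (shut). A call has exactly 5 rows; each row is the pose to reach, as a shift and turn from the pose commanded when the call began; what a row does not reach only later rows make up. A row lasts 1/10 s, in which the tool goes at most 50 mm and 8.59 degrees, less where a joint would pass 70% of its speed; a pose out of reach is approached as far as the arm can. A call with a gripper value outside its range is refused whole. The fingers move at their own pace and stop on an object; FORCE is the grip in N (left out, the last holds). Time passes only in rows, so rows that repeat a pose let the fingers close, or fill a call up. It gives the time, the measured TCP pose, the force, the opening and the grip force at its end, in the units of the state.
- bot.observe(): the state, without advancing time (a new reading comes with each control period).
- bot.grab_frame(name): name is "side" or "top"; returns a dict with "pixels" (384x512x3 uint8, red, green, blue), "fx", "fy", "cx", "cy" (pixels), "dist" ([k1, k2, p1, p2, k3] as OpenCV has them; the pictures are not rectified), "extrinsics" (4x4, takes a point from world to camera coordinates). Camera axes: x right, y down, z forward; pixel columns grow to the right and rows downward; lengths in m; the calibration is good to about 2 mm. A picture is of the moment at which its call begins. There is no depth.
- bot.job_done(): hands the job in; it is judged then, once.
The state is a dict: "clock": time; "qpos": joint angles; "qd": joint speeds; "joint_efforts": joint torques, N m; "position": TCP position; "tool_rot": TCP orientation; "force": force on the tool from outside, world axes, zero at the start; "moment": the same for the moment, N m; "grip_width": finger opening in m; "finger_force": force on a finger pad.
Only numpy, scipy, OpenCV 4.12 (cv2) and the standard library are available. Lean on these libraries where they do the work, as an engineer would, in place of code of your own. Each camera call takes 0.05 s, during which the arm holds its last target. There are 200 camera calls.

TASK

Three wells of the shaker's aluminium block are free, but in two of them a spacer for short vials was left at the bottom after the last run. Take the feeler rod out of its hole, feel with it for the one free well that is clear, touching the rod gently down on that well's floor, and put the rod back in its hole. Then push the glass vial that stands on the bench past the spring button into the clear well until it sits upright and fully home on the floor, never pressing hard on the block, and leave the stored vial, the dish and the timer alone.

Things in the scene. Friction and masses are not known exactly. Their poses are not given: they have to be found in the camera images.
- heater: Fixed bench shaker-heater: white housing 110 x 276 x 42 mm round an aluminium block 66 x 248 mm whose top is 62 mm above the bench. Origin: centre of the underside, on the bench; x away from its front panel, y along the row of wells, z up. Four vial wells at x 0, y -60, -8, 44, 96 mm; the rod's hole at y -104. Pressing it or things in its wells with over 40 N, all contacts added up, is too hard.
- well0 (a point): Centre of the mouth, level with the block's top (z 62 mm), of the well at y -60 mm. All four wells are alike: bore 47 mm with a 2 mm chamfer, bottom 50 mm below the block's top (z 12 mm). One well, any of the four, holds the stored vial; the other three are free.
- well1 (a point): Centre of the mouth of the well at y -8 mm. Of the three free wells one, the clear one, has only its loose thin floor disc, 3 mm thick, its top at z 15 mm; each of the other two has a loose grey spacer disc 16 mm thick, its top at z 28 mm, on which a vial stands 13 mm too high. The discs are 43.6 mm wide. Which well is which changes.
- well2 (a point): Centre of the mouth of the well at y 44 mm. In each well a tapered spring button, 18 mm wide, centred 12 mm below the mouth in the -x wall, stands 4 mm into the bore. A vial meets it 7 to 13 mm below the block's top, needs a push of about 4 to 8 N to pass it and 1 to 3 N on down against its rubbing; it then squeezes the vial sideways with about 5 N, so a vial let go half-way stays there.
- well3 (a point): Centre of the mouth of the well at y 96 mm, level with the block's top
- rod_hole (a point): centre of the mouth of the feeler rod's hole: 12.5 mm bore with 2 mm chamfer, 50 mm deep, level with the block's top
- rod: Feeler rod, loose, about 70 g, standing upright in its hole: steel rod 10 mm thick with a round tip, black handle 16 mm thick from 118 to 172 mm above the tip (total length 172 mm). Origin at the tip, z along the rod to the handle.
- rod_tip (a point): the tip of the feeler rod
- vial: Glass vial with white screw cap to be loaded, 44 mm diameter, 106 mm tall, about 50 g, standing upright on the bench to the left of the heater. Origin: centre of its foot, z up. Graspable all the way up; when home in the clear well its foot is at z 15 mm and about 53 mm of vial stand above the block.
- stored_vial: Stored glass vial, 44 mm diameter, 102 mm tall, in one of the wells, foot on the well's bottom; origin at the centre of its foot
- petri_dish: Round covered dish, 59 mm diameter, 14 mm tall, on the bench in front; origin at the centre of its underside
- lab_timer: White kitchen-type timer with a round dial, 66 x 66 x 47 mm, on the bench in front; origin at the centre of its underside
Mind the look-alikes: they are no part of the job. Leave any purple look-alike of the vial alone.

How it is judged:
On the way, in this order (a step that is already met when the one before it is completed fails the run):
1. the feeler rod's tip is down on the floor disc of the clear well ((horizontal distance between rod_tip and well0 below 0.02 m or horizontal distance between rod_tip and well1 below 0.02 m or horizontal distance between rod_tip and well2 below 0.02 m or horizontal distance between rod_tip and well3 below 0.02 m) and z of rod_tip in the frame of heater below 0.019 m), for 0.1 s.
2. the feeler rod is back down in its hole (horizontal distance between rod_tip and rod_hole below 0.006 m and z of rod_tip in the frame of heater below 0.018 m), for 0.1 s.
At the end, for the whole second after the job is handed in: The vial stands upright (within 0.06 rad) and at rest in the clear well, within 4 mm of its axis, its foot at most 3 mm above the floor disc (18 mm above the bench), and the feeler rod stands at rest in its hole, its tip at most 6 mm above the bottom (all of step 2 and (horizontal distance between vial and well0 below 0.004 m or horizontal distance between vial and well1 below 0.004 m or horizontal distance between vial and well2 below 0.004 m or horizontal distance between vial and well3 below 0.004 m) and z of vial in the frame of heater below 0.018 m and angle between vial's own z axis and vertical below 0.06 rad and linear speed of each of vial, rod below 0.02 m/s); the robot touches nothing.
It fails at once if the block, or anything in its wells, is pressed with more than 40 N (contact force between heater and anything else above 40 N).
It fails at once if the stored vial is knocked (more than 5 N) (contact force between stored_vial and anything else above 5 N).
It fails at once if the dish or the timer is moved by more than 20 mm (distance of any of petri_dish, lab_timer from where it was at the start of the episode above 0.02 m).
It also fails if it takes over 72 s, if anything falls off the work surface, if the arm or the gripper's body presses on something with over 40 N, if the wrist force passes 120 N, or if a joint passes its speed limit or range.

## Working session

There is one attempt and no reset: what is moved stays moved. The work goes in short steps, Python scripts to look and compute and a shell command to move; the robot and the scene stay as the last step left them, time stands still between calls to the robot, and variables do not carry over. Pictures are saved under pics/ and viewed, at most 13 in all, crops included, and the job is handed in when it is done.

```bash
mkdir -p pics
cat > h.py <<'E'
import cv2, numpy as np
from workcell import bot
def grab(n,save=None):
    f=bot.grab_frame(n)
    if save: cv2.imwrite('pics/'+save,cv2.cvtColor(f['pixels'],cv2.COLOR_RGB2BGR))
    return f
def K(f): return np.array([[f['fx'],0,f['cx']],[0,f['fy'],f['cy']],[0,0,1]])
def ray(f,u,v):
    n=cv2.undistortPoints(np.array([[[u,v]]],float),K(f),np.array(f['dist'],float))[0,0]
    E=np.array(f['extrinsics']);R,t=E[:3,:3],E[:3,3]
    return -R.T@t, R.T@np.array([n[0],n[1],1])
def onz(f,u,v,z):
    c,d=ray(f,u,v); return c+d*(z-c[2])/d[2]
def proj(f,P):
    E=np.array(f['extrinsics'])
    return cv2.projectPoints(np.array(P,float).reshape(-1,3),cv2.Rodrigues(E[:3,:3])[0],E[:3,3],K(f),np.array(f['dist'],float))[0][:,0]
E
python3 - <<'E'
from h import *
print(bot.observe())
for n in('side','top'):
    f=grab(n,n+'0.png'); print(n,ray(f,256,192))
E
```

```text
{'clock': 0.0, 'qpos': array([-1.24722539,  0.52202042, -0.03630973,  1.59997396,  0.02116953,
        1.02109027, -0.11281921]), 'qd': array([-9.01891163e-05, -9.89548989e-05,  1.40310839e-03, -1.13612476e-03,
       -1.19360786e-03,  4.25602227e-04,  3.17463240e-04]), 'joint_efforts': array([ 1.23436697e-03, -9.27114487e+01,  1.98023580e+00, -3.69941676e+01,
        1.76996860e-02,  7.81075156e-03,  3.85916195e-06]), 'position': array([0.23970747, 0.57685805, 0.23073411]), 'tool_rot': array([-3.14048607e+00,  6.09173956e-05,  2.74776069e+00]), 'force': array([-1.00646696,  1.41092525, -0.09741896]), 'moment': array([ 0.01298459, -0.02115456, -0.06966545]), 'finger_force': 0.0, 'grip_width': 0.08511990963514228}
side (array([ 0.18155268, -0.54852727,  0.64919825]), array([ 0.37429456,  0.64135393, -0.66979841]))
top (array([0.38998539, 0.01265606, 0.90348353]), array([ 0.14917996, -0.01085402, -0.98904226]))
```

View pics/side0.png

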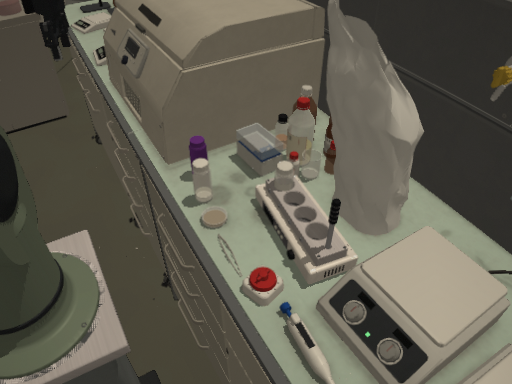

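View pics/top0.png

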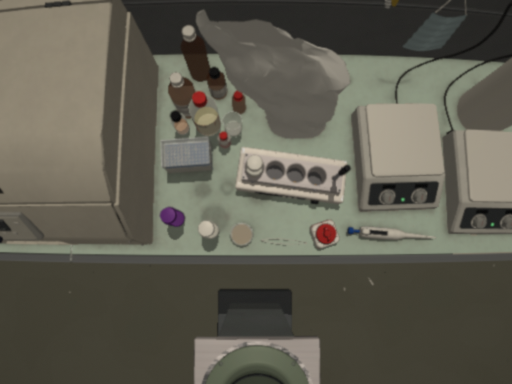

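The top view shows the white-capped vial at (208,230) and its purple look-alike at (172,217). The heater is centred near (291,174), with the stored vial in its left-end well (255,164) and the rod at its right end (343,172). Free wells are near (276,170), (297,173) and (316,176). The dish is at (241,234) and the timer at (325,234). The target is the clear glass one with the white cap on the bench, left of the heater. I'll confirm with a crop.

Run:
```python
import cv2,numpy as np
a=cv2.imread('pics/top0.png')[140:250,155:355]; a=cv2.resize(a,None,fx=4,fy=4,interpolation=cv2.INTER_CUBIC)
cv2.imwrite('pics/topc.png',a)
b=cv2.imread('pics/side0.png')[130:285,180:360]; b=cv2.resize(b,None,fx=3.8,fy=3.8,interpolation=cv2.INTER_CUBIC)
cv2.imwrite('pics/sidec.png',b)
```

```text
(no output)
```

View pics/topc.png

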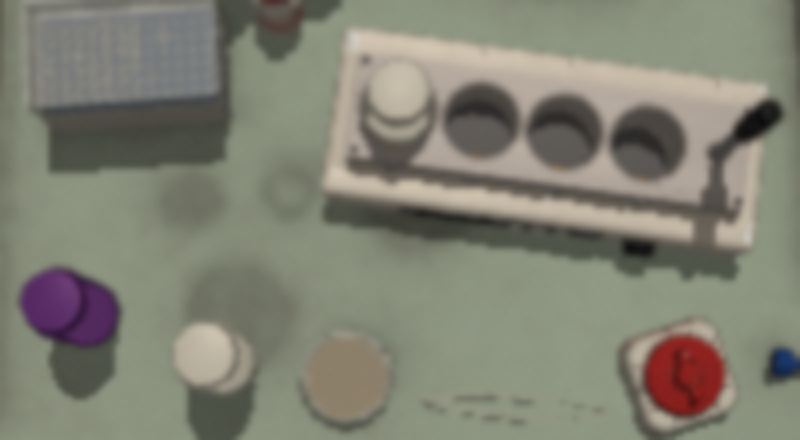

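View pics/sidec.png

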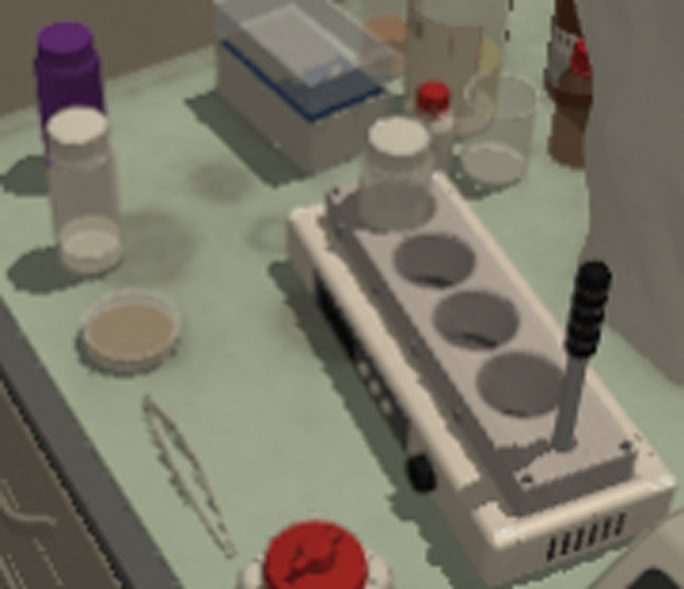

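The crops show the target: a clear vial with a white cap at top (208,230) and side (201,180), separate from the purple one. Shadows hint that well0, nearest the rod, is the deepest. Next I'll measure the wells, the vial and the rod.

Run:
```python
from h import *
f={n:grab(n) for n in('top','side')}
rois={'top':(220,360,140,205),'side':(265,345,178,260)}
for n in f:
    a=f[n]['pixels'];x0,x1,y0,y1=rois[n]
    c=cv2.resize(a[y0:y1,x0:x1],None,fx=4,fy=4,interpolation=cv2.INTER_CUBIC)
    g=cv2.cvtColor(c,cv2.COLOR_RGB2GRAY)
    for th in(105,118,130):
        cs,_=cv2.findContours((g<th).astype(np.uint8),cv2.RETR_EXTERNAL,cv2.CHAIN_APPROX_NONE)
        for k in cs:
            k=cv2.convexHull(k)
            A=cv2.contourArea(k)
            if 2000<A<9000:
                e=cv2.fitEllipse(k); u=(e[0][0]+.5)/4-.5+x0; v=(e[0][1]+.5)/4-.5+y0
                print(n,th,A,np.round([u,v],1),np.round(np.array(e[1])/4,1),onz(f[n],u,v,.062).round(4))
# white cap & body masks for vial
hsv=cv2.cvtColor(f['top']['pixels'],cv2.COLOR_RGB2HSV)
for n,(x0,x1,y0,y1) in {'top':(195,222,215,242),'side':(185,218,152,210)}.items():
    hsv=cv2.cvtColor(f[n]['pixels'],cv2.COLOR_RGB2HSV)[y0:y1,x0:x1]
    m=((hsv[...,2]>165)&(hsv[...,1]<50)).astype(np.uint8)
    cs,_=cv2.findContours(m,cv2.RETR_EXTERNAL,cv2.CHAIN_APPROX_NONE)
    for k in cs:
        if cv2.contourArea(k)>20: print(n,cv2.minEnclosingCircle(k),cv2.boundingRect(k),cv2.fitEllipse(k)[:2],x0,y0)
for p,z in(((206.3,229),.106),((345,169),0.15)): print(onz(f['top'],*p,z))
print(onz(f['side'],*(180+77/3.8,130+125/3.8),.106), onz(f['side'],180+90/3.8,130+250/3.8,0))
# heater corners, housing top
for p in((350,30),(768,88),(750,248),(323,190)): print('c',onz(f['top'],155+p[0]/4,140+p[1]/4,.042).round(4))
```

```text
top 105 4043.0 [316.5 175.3] [17.5 18.5] [ 0.5589 -0.1461  0.062 ]
top 105 4012.5 [295.7 172.4] [17.5 18.5] [ 0.5661 -0.0947  0.062 ]
top 105 4019.5 [274.9 169.5] [17.5 18.5] [ 0.5731 -0.0433  0.062 ]
top 105 5151.5 [353.9  84.5] [  7.8 253.1] [ 0.8002 -0.2514  0.062 ]
top 105 3081.5 [235.6 127. ] [20.7 60.6] [0.6823 0.0547 0.062 ]
top 118 4373.0 [316.5 175.3] [18.4 19.2] [ 0.5588 -0.1461  0.062 ]
top 118 4382.0 [295.7 172.4] [18.4 19.2] [ 0.5659 -0.0945  0.062 ]
top 118 4409.0 [274.9 169.6] [18.4 19.3] [ 0.5729 -0.0432  0.062 ]
top 118 6629.5 [354.3 110.6] [  8.6 213.3] [ 0.7284 -0.2486  0.062 ]
top 118 3286.0 [232.3 134.6] [19.3 45.1] [0.6625 0.0628 0.062 ]
top 130 3524.5 [231.7 136.5] [19.2 42.3] [0.6574 0.0642 0.062 ]
side 105 4128.5 [305.  213.9] [15.4 21.9] [ 0.5644 -0.0968  0.062 ]
side 105 3679.0 [294.  198.2] [14.5 20.7] [ 0.5714 -0.0453  0.062 ]
side 118 4460.5 [304.9 213.8] [16.  22.5] [ 0.5643 -0.0967  0.062 ]
side 118 4011.0 [293.8 198.1] [15.2 21.6] [ 0.5714 -0.0448  0.062 ]
side 130 4764.0 [304.9 213.8] [16.7 23.1] [ 0.5643 -0.0965  0.062 ]
side 130 4318.5 [293.8 198. ] [15.7 22.4] [ 0.5714 -0.0445  0.062 ]
top ((10.429133415222168, 12.736220359802246), 7.210233211517334) (4, 6, 14, 14) ((10.460419654846191, 12.691061019897461), (13.477496147155762, 13.661428451538086)) 195 215
side ((15.0, 10.5), 7.159010887145996) (8, 7, 15, 9) ((14.966267585754395, 10.68200397491455), (7.832127094268799, 14.060969352722168)) 185 152
[0.42449126 0.11773764 0.106     ]
[ 0.55579231 -0.19382455  0.15      ]
[0.42565664 0.11860764 0.106     ] [0.4269775  0.12487646 0.        ]
c [0.6347 0.0376 0.042 ]
c [ 0.5979 -0.2293  0.042 ]
c [ 0.4949 -0.2141  0.042 ]
c [0.5313 0.054  0.042 ]
```

Run:
```python
from h import *
f={n:grab(n) for n in('top','side')}
print('incub base',onz(f['side'],174,157,0), onz(f['side'],160,147,0))
def tri(pt,ps):
    c1,d1=ray(f['top'],*pt);c2,d2=ray(f['side'],*ps)
    s=np.linalg.lstsq(np.c_[d1,-d2],c2-c1,rcond=None)[0]
    return (c1+d1*s[0]+c2+d2*s[1])/2, np.linalg.norm(c1+d1*s[0]-c2-d2*s[1])
print('cap tri',tri((205.5,227.7),(200,162.7)),onz(f['top'],205.5,227.7,.106),onz(f['side'],200,162.7,.106))
# rod: dark handle in both
for n,(x0,x1,y0,y1) in {'top':(330,352,160,182),'side':(326,343,196,228)}.items():
    g=cv2.cvtColor(f[n]['pixels'],cv2.COLOR_RGB2GRAY)[y0:y1,x0:x1]
    ys,xs=np.where(g<50); print(n,xs.mean()+x0,ys.mean()+y0,xs.min()+x0,xs.max()+x0,ys.min()+y0,ys.max()+y0)
h=np.array([0.5521,-0.1908])
for n in f: print(n,proj(f[n],[[*h,.157],[*h,.184],[*h,.13],[*h,.062]]).round(1).tolist())
```

```text
incub base [0.42151578 0.30940209 0.        ] [0.40410479 0.37413624 0.        ]
cap tri (array([0.42660883, 0.12003491, 0.10534928]), np.float64(0.0018796511310137066)) [0.42746048 0.11962369 0.106     ] [0.42543522 0.11956066 0.106     ]
top 344.07142857142856 169.94642857142858 339 349 166 174
side 334.31658291457285 210.95979899497488 329 340 199 224
top [[344.5, 170.0], [347.8, 167.3], [341.5, 172.5], [334.5, 178.1]]
side [[334.7, 211.1], [336.8, 200.0], [332.6, 221.6], [327.9, 245.9]]
```

```bash
python3 -m crank '{"travel":[[0,-5,0],[0,-10,0],[0,-15,0],[0,-20,0],[0,-25,0]],"turn":[[0,0,-8],[0,0,-16],[0,0,-24],[0,0,-32],[0,0,-40]],"gripper":[0,0,0,0,0]}' 40
python3 -m crank '{"travel":[[3,-4,0],[6,-8,0],[9,-12,0],[12,-16,0],[15,-20,0]],"turn":[[0,0,-7],[0,0,-14],[0,0,-21],[0,0,-28],[0,0,-35.2]],"gripper":[0,0,0,0,0]}'
python3 -m crank '{"travel":[[2,-4,0],[4,-8,0],[6,-12,0],[8,-16,0],[10,-20,0]],"turn":[[0,0,0],[0,0,0],[0,0,0],[0,0,0],[0,0,0]],"gripper":[0,0,0,0,0]}'
python3 -m crank '{"travel":[[2,-4,0],[4,-8,0],[6.2,-11.8,0],[6.2,-11.8,0],[6.2,-11.8,0]],"turn":[[0,0,0],[0,0,0],[0,0,0],[0,0,0],[0,0,0]],"gripper":[0,0,0,0,0]}'
```

```text
clock: 0.8
position: [0.2395, 0.3251, 0.2312]
tool_rot: [3.142, -0.0, 2.044]
force: [2.0, 1.1, 0.8]
grip_width: 0.0858
finger_force: 0.0
clock: 1.3
position: [0.3907, 0.1254, 0.2317]
tool_rot: [3.141, -0.001, 1.431]
force: [1.4, 1.0, 0.1]
grip_width: 0.0853
finger_force: 0.0
clock: 1.8
position: [0.4904, -0.0746, 0.2314]
tool_rot: [3.141, -0.0, 1.436]
force: [0.5, 1.2, 0.4]
grip_width: 0.0855
finger_force: 0.0
clock: 2.3
position: [0.5516, -0.1917, 0.2308]
tool_rot: [-3.141, 0.0, 1.434]
force: [0.2, 0.6, -0.6]
grip_width: 0.085
finger_force: 0.0
```

```bash
python3 -m crank '{"travel":[[0,0.1,-4],[0,0.1,-8],[0,0.1,-9.8],[0,0.1,-9.8],[0,0.1,-9.8]],"turn":[[0,0,0],[0,0,0],[0,0,0],[0,0,0],[0,0,0]],"gripper":[0,0,0,0,0]}' 20
python3 -m crank '{"travel":[[0,0,0],[0,0,0],[0,0,0],[0,0,0],[0,0,0]],"turn":[[0,0,0],[0,0,0],[0,0,0],[0,0,0],[0,0,0]],"gripper":[1,1,1,1,1]}'
python3 -m crank '{"travel":[[0,0,0],[0,0,0],[0,0,0],[0,0,0],[0,0,0]],"turn":[[0,0,0],[0,0,0],[0,0,0],[0,0,0],[0,0,0]],"gripper":[1,1,1,1,1]}'
```

```text
clock: 2.8
position: [0.552, -0.1892, 0.1341]
tool_rot: [3.141, -0.0, 1.436]
force: [-0.0, 0.5, -0.1]
grip_width: 0.0851
finger_force: 0.0
clock: 3.3
position: [0.5519, -0.1899, 0.1335]
tool_rot: [3.141, -0.0, 1.435]
force: [-0.1, 0.2, 1.0]
grip_width: 0.0154
finger_force: 21.6
clock: 3.8
position: [0.5519, -0.1899, 0.1333]
tool_rot: [3.141, 0.0, 1.435]
force: [-0.4, 0.7, 3.0]
grip_width: 0.0156
finger_force: 21.8
```

```bash
python3 -m crank '{"travel":[[0,0,1.2],[0,0,2.4],[0,0,3.6],[0,0,4.8],[0,0,6]],"turn":[[0,0,0],[0,0,0],[0,0,0],[0,0,0],[0,0,0]],"gripper":[1,1,1,1,1]}' 25
python3 -m crank '{"travel":[[0.2,1.5,0],[0.4,3,0],[0.6,4.36,0],[0.6,4.36,0],[0.6,4.36,0]],"turn":[[0,0,0],[0,0,0],[0,0,0],[0,0,0],[0,0,0]],"gripper":[1,1,1,1,1]}'
python3 - <<'E'
from h import *
f=grab('side','s1.png')
a=cv2.imread('pics/s1.png')[120:300,230:400]; cv2.imwrite('pics/s1c.png',cv2.resize(a,None,fx=3.3,fy=3.3,interpolation=cv2.INTER_CUBIC))
print(bot.observe()['force'])
E
```

```text
clock: 4.3
position: [0.5519, -0.1899, 0.1946]
tool_rot: [3.141, -0.0, 1.435]
force: [0.3, -0.4, -1.0]
grip_width: 0.0152
finger_force: 24.4
clock: 4.8
position: [0.5578, -0.1456, 0.193]
tool_rot: [-3.141, 0.0, 1.436]
force: [-1.2, -0.1, -0.6]
grip_width: 0.0153
finger_force: 24.4
[-0.2831058  -0.36504435  0.31335717]
```

View pics/s1c.png

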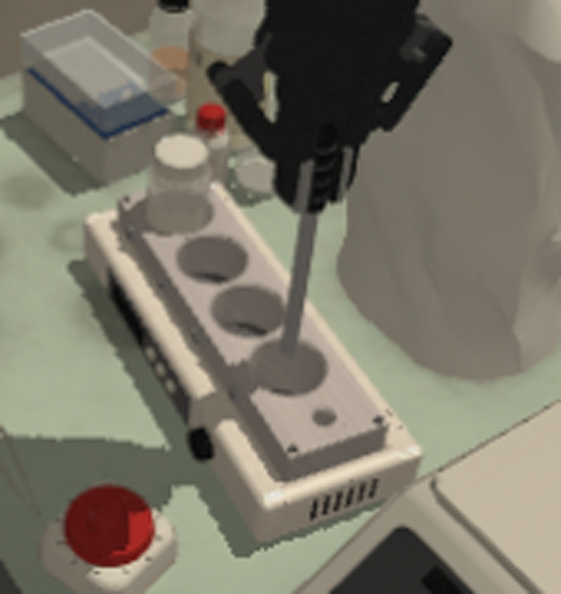

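The rod hangs upright over well0 (crop 290,350) and its hole is visible at crop (323,417). Now I'll lower it to feel.

```bash
python3 -m crank '{"travel":[[0,0,-1],[0,0,-2],[0,0,-3],[0,0,-4],[0,0,-4]],"turn":[[0,0,0],[0,0,0],[0,0,0],[0,0,0],[0,0,0]],"gripper":[1,1,1,1,1]}'
python3 -m crank '{"travel":[[0,0,-0.2],[0,0,-0.3],[0,0,-0.4],[0,0,-0.5],[0,0,-0.6]],"turn":[[0,0,0],[0,0,0],[0,0,0],[0,0,0],[0,0,0]],"gripper":[1,1,1,1,1]}'
```

```text
clock: 5.35
position: [0.557, -0.1462, 0.1516]
tool_rot: [-3.139, 0.0, 1.435]
force: [-0.3, -0.4, -1.3]
grip_width: 0.0154
finger_force: 24.4
clock: 5.85
position: [0.5579, -0.1462, 0.1474]
tool_rot: [3.141, -0.0, 1.435]
force: [-0.5, 0.4, -0.3]
grip_width: 0.0156
finger_force: 24.4
```

```bash
python3 -m crank '{"travel":[[0,0,-0.2],[0,0,-0.4],[0,0,-0.6],[0,0,-0.8],[0,0,-0.8]],"turn":[[0,0,0],[0,0,0],[0,0,0],[0,0,0],[0,0,0]],"gripper":[1,1,1,1,1]}'
python3 -m crank '{"travel":[[0,0,-0.1],[0,0,-0.15],[0,0,-0.2],[0,0,-0.25],[0,0,-0.3]],"turn":[[0,0,0],[0,0,0],[0,0,0],[0,0,0],[0,0,0]],"gripper":[1,1,1,1,1]}'
```

```text
clock: 6.35
position: [0.5577, -0.1462, 0.139]
tool_rot: [-3.141, 0.0, 1.435]
force: [-0.4, -0.3, -1.0]
grip_width: 0.0152
finger_force: 24.4
clock: 6.85
position: [0.5579, -0.1463, 0.1364]
tool_rot: [3.141, 0.0, 1.435]
force: [-0.3, 0.4, 3.9]
grip_width: 0.0153
finger_force: 24.8
```

Well0 is clear: the touch came at floor height with 3.9 N. Now I'll put the rod back.

```bash
python3 -m crank '{"travel":[[0,0,0],[0,0,0],[0,0,1.5],[0,0,3],[0,0,4.5]],"turn":[[0,0,0],[0,0,0],[0,0,0],[0,0,0],[0,0,0]],"gripper":[1,1,1,1,1]}'
python3 -m crank '{"travel":[[0,0,1.2],[-0.3,-2,1.2],[-0.6,-4.36,1.2],[-0.6,-4.36,1.2],[-0.6,-4.36,1.2]],"turn":[[0,0,0],[0,0,0],[0,0,0],[0,0,0],[0,0,0]],"gripper":[1,1,1,1,1]}'
python3 -m crank '{"travel":[[0,0,-0.5],[0,0,-1],[0,0,-1.3],[0,0,-1.6],[0,0,-1.9]],"turn":[[0,0,0],[0,0,0],[0,0,0],[0,0,0],[0,0,0]],"gripper":[1,1,1,1,1]}'
```

```text
clock: 7.35
position: [0.5578, -0.1464, 0.1828]
tool_rot: [3.141, 0.0, 1.435]
force: [0.2, -0.3, -0.6]
grip_width: 0.0156
finger_force: 24.5
clock: 7.85
position: [0.5518, -0.1901, 0.1938]
tool_rot: [3.141, -0.0, 1.434]
force: [-0.8, 0.7, -0.6]
grip_width: 0.0152
finger_force: 24.5
clock: 8.35
position: [0.5518, -0.1897, 0.174]
tool_rot: [-3.141, -0.0, 1.435]
force: [0.4, -0.4, -0.7]
grip_width: 0.0156
finger_force: 24.5
```

```bash
python3 -m crank '{"travel":[[0,0,-1],[0,0,-2],[0,0,-3],[0,0,-3.7],[0,0,-3.9]],"turn":[[0,0,0],[0,0,0],[0,0,0],[0,0,0],[0,0,0]],"gripper":[1,1,1,1,1]}'
python3 -m crank '{"travel":[[0,0,0],[0,0,0],[0,0,0],[0,0,0],[0,0,0]],"turn":[[0,0,0],[0,0,0],[0,0,0],[0,0,0],[0,0,0]],"gripper":[1,1,0,0,0]}'
python3 -m crank '{"travel":[[0,0,0],[0,0,0],[0,0,3],[0,0,6],[0,0,9]],"turn":[[0,0,0],[0,0,0],[0,0,0],[0,0,0],[0,0,0]],"gripper":[0,0,0,0,0]}'
```

```text
clock: 8.85
position: [0.5514, -0.1898, 0.1342]
tool_rot: [-3.14, -0.0, 1.435]
force: [-0.1, -0.5, -1.0]
grip_width: 0.0156
finger_force: 24.5
clock: 9.35
position: [0.5519, -0.1898, 0.1355]
tool_rot: [3.141, -0.0, 1.435]
force: [1.2, -0.6, -0.1]
grip_width: 0.0582
finger_force: 0.0
clock: 9.85
position: [0.5516, -0.1899, 0.2264]
tool_rot: [-3.141, 0.0, 1.435]
force: [-0.0, 1.5, 0.2]
grip_width: 0.0854
finger_force: 0.0
```

```bash
python3 -m crank '{"travel":[[-1.5,4,0],[-3,8,0],[-4.5,12,0],[-6,16,0],[-7.5,20,0]],"turn":[[0,0,0],[0,0,0],[0,0,0],[0,0,0],[0,0,0]],"gripper":[0,0,0,0,0]}'
python3 -m crank '{"travel":[[-1.5,4,0],[-3,8,0],[-4.9,11.5,0],[-4.9,11.5,0],[-4.9,11.5,0]],"turn":[[0,0,0],[0,0,0],[0,0,0],[0,0,0],[0,0,0]],"gripper":[0,0,0,0,0]}'
python3 - <<'E'
from h import *
f={n:grab(n,n+'2.png') for n in('top','side')}
a=cv2.imread('pics/top2.png')[140:205,230:360]
b=cv2.imread('pics/side2.png')[120:290,180:360]
a=cv2.resize(a,(780,390//1));b=cv2.resize(b,None,fx=3.4,fy=3.4,interpolation=cv2.INTER_CUBIC)
cv2.imwrite('pics/s2.png',b)
h=np.array([0.5521,-0.1908])
for n,(x0,x1,y0,y1) in {'top':(330,352,160,182),'side':(326,343,196,228)}.items():
    g=cv2.cvtColor(f[n]['pixels'],cv2.COLOR_RGB2GRAY)[y0:y1,x0:x1]
    ys,xs=np.where(g<50); print(n,xs.mean()+x0,ys.mean()+y0)
print(bot.observe()['position'])
E
```

```text
clock: 10.35
position: [0.476, 0.0116, 0.2254]
tool_rot: [3.141, -0.0, 1.435]
force: [0.8, 1.1, 0.7]
grip_width: 0.0854
finger_force: 0.0
clock: 10.85
position: [0.4277, 0.1257, 0.2254]
tool_rot: [3.141, -0.0, 1.437]
force: [1.4, -0.1, -0.0]
grip_width: 0.0853
finger_force: 0.0
top 344.0188679245283 169.9433962264151
side 334.42713567839195 210.79396984924622
[0.42824576 0.1243687  0.22541018]
```

View pics/s2.png

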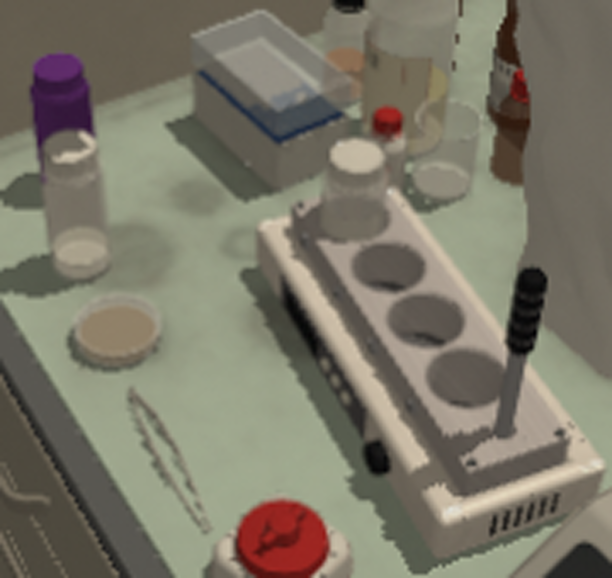

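The rod is back in its hole at its original pixels (side 334.4,210.8). The vial is untouched at crop (77,205), with the gripper's shadow on its cap. Now I'll grasp it.

```bash
python3 -m crank '{"travel":[[0,0,-4],[0,0,-8],[0,0,-11],[0,0,-13],[0,0,-15]],"turn":[[0,0,0],[0,0,0],[0,0,0],[0,0,0],[0,0,0]],"gripper":[0,0,0,0,0]}' 20
python3 -m crank '{"travel":[[0,0,0],[0,0,0],[0,0,0],[0,0,0],[0,0,0]],"turn":[[0,0,0],[0,0,0],[0,0,0],[0,0,0],[0,0,0]],"gripper":[0.1,0.2,0.3,0.4,0.6]}'
python3 -m crank '{"travel":[[0,0,0],[0,0,0],[0,0,0],[0,0,0],[0,0,0]],"turn":[[0,0,0],[0,0,0],[0,0,0],[0,0,0],[0,0,0]],"gripper":[1,1,1,1,1]}' 40
```

```text
clock: 11.45
position: [0.4282, 0.1237, 0.0741]
tool_rot: [-3.141, 0.001, 1.433]
force: [1.0, 0.6, 0.1]
grip_width: 0.0857
finger_force: 0.0
clock: 11.95
position: [0.4281, 0.1254, 0.076]
tool_rot: [3.141, -0.001, 1.435]
force: [-3.0, -0.5, 13.8]
grip_width: 0.0421
finger_force: 18.4
clock: 12.45
position: [0.4282, 0.1256, 0.0762]
tool_rot: [3.141, -0.001, 1.435]
force: [-3.1, 0.0, 18.4]
grip_width: 0.0415
finger_force: 38.0
```

```bash
python3 -m crank '{"travel":[[0,0,2],[0,0,5],[0,0,8],[0,0,11],[0,0,13.5]],"turn":[[0,0,0],[0,0,0],[0,0,0],[0,0,0],[0,0,0]],"gripper":[1,1,1,1,1]}'
python3 -m crank '{"travel":[[1,-2,0],[2.5,-5,0],[4.2,-8.5,0],[5.9,-12,0],[7.6,-15.5,0]],"turn":[[0,0,0],[0,0,0],[0,0,0],[0,0,0],[0,0,0]],"gripper":[1,1,1,1,1]}'
python3 -m crank '{"travel":[[1.7,-3.5,0],[3.4,-7,0],[4.8,-9.8,0],[5.5,-11.2,0],[5.5,-11.2,0]],"turn":[[0,0,0],[0,0,0],[0,0,0],[0,0,0],[0,0,0]],"gripper":[1,1,1,1,1]}'
python3 -m crank '{"travel":[[0,0,-2],[0,0,-4],[0,0,-5.5],[0,0,-5.5],[0,0,-5.5]],"turn":[[0,0,0],[0,0,0],[0,0,0],[0,0,0],[0,0,0]],"gripper":[1,1,1,1,1]}'
python3 - <<'E'
from h import *
print(bot.observe()['position'],bot.observe()['force'])
f={n:grab(n,n+'3.png') for n in('top','side')}
cv2.imwrite('pics/s3.png',np.hstack([cv2.resize(cv2.imread('pics/side3.png')[130:280,260:370],None,fx=3.6,fy=3.6,interpolation=cv2.INTER_CUBIC),cv2.resize(cv2.imread('pics/top3.png')[120:220,270:370],(396,540))]))
E
```

```text
clock: 12.95
position: [0.4279, 0.1252, 0.2122]
tool_rot: [3.141, -0.001, 1.435]
force: [-0.2, 0.2, 0.3]
grip_width: 0.0413
finger_force: 40.9
clock: 13.45
position: [0.5043, -0.0311, 0.2108]
tool_rot: [3.141, -0.0, 1.436]
force: [1.0, 0.6, -0.2]
grip_width: 0.0414
finger_force: 40.9
clock: 13.95
position: [0.559, -0.1437, 0.2104]
tool_rot: [3.141, 0.001, 1.433]
force: [-0.6, -0.1, -0.3]
grip_width: 0.0412
finger_force: 40.9
clock: 14.45
position: [0.5588, -0.1411, 0.1558]
tool_rot: [-3.142, -0.0, 1.436]
force: [0.3, 0.6, -0.2]
grip_width: 0.0411
finger_force: 40.9
[ 0.55881083 -0.14109895  0.15584567] [ 0.27583051  0.59562935 -0.18745657]
```

View pics/s3.png

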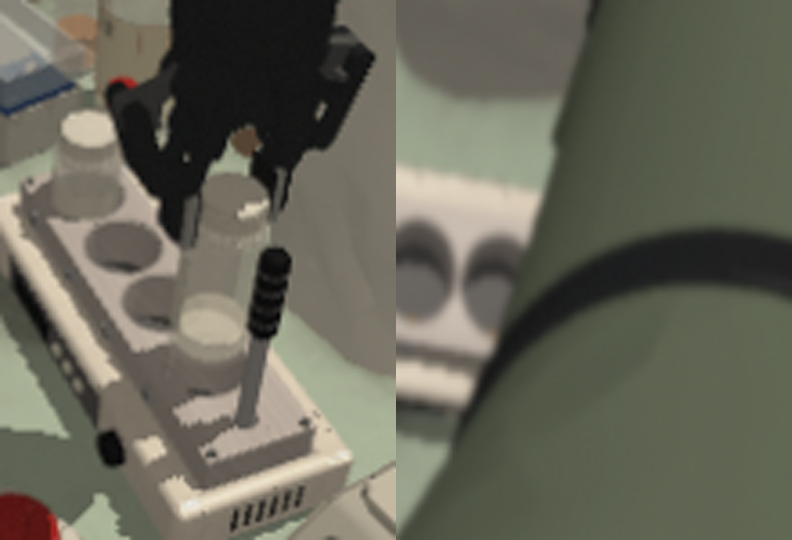

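The vial hangs upright over well0 (crop 210,340), with the rod handle beside it and clear. Now I'll lower it slowly.

```bash
python3 -m crank '{"travel":[[0,0,-0.5],[0,0,-1],[0,0,-1.5],[0,0,-1.7],[0,0,-1.9]],"turn":[[0,0,0],[0,0,0],[0,0,0],[0,0,0],[0,0,0]],"gripper":[1,1,1,1,1]}'
python3 -m crank '{"travel":[[0,0,-0.05],[0,0,-0.1],[0,0,-0.15],[0,0,-0.2],[0,0,-0.2]],"turn":[[0,0,0],[0,0,0],[0,0,0],[0,0,0],[0,0,0]],"gripper":[1,1,1,1,1]}'
```

```text
clock: 15.05
position: [0.5587, -0.1419, 0.136]
tool_rot: [-3.141, 0.0, 1.435]
force: [0.7, 0.2, 0.1]
grip_width: 0.0414
finger_force: 40.9
clock: 15.55
position: [0.5588, -0.1418, 0.1343]
tool_rot: [-3.142, -0.0, 1.435]
force: [-0.7, -0.1, -1.4]
grip_width: 0.0412
finger_force: 40.9
```

```bash
python3 -m crank '{"travel":[[0,0,-0.05],[0,0,-0.1],[0,0,-0.15],[0,0,-0.2],[0,0,-0.25]],"turn":[[0,0,0],[0,0,0],[0,0,0],[0,0,0],[0,0,0]],"gripper":[1,1,1,1,1]}'
python3 -m crank '{"travel":[[0,0,-0.05],[0,0,-0.1],[0,0,-0.15],[0,0,-0.2],[0,0,-0.25]],"turn":[[0,0,0],[0,0,0],[0,0,0],[0,0,0],[0,0,0]],"gripper":[1,1,1,1,1]}'
python3 -m crank '{"travel":[[0,0,-0.05],[0,0,-0.1],[0,0,-0.15],[0,0,-0.2],[0,0,-0.25]],"turn":[[0,0,0],[0,0,0],[0,0,0],[0,0,0],[0,0,0]],"gripper":[1,1,1,1,1]}'
```

```text
clock: 16.05
position: [0.5588, -0.1418, 0.1318]
tool_rot: [3.142, -0.0, 1.435]
force: [0.3, 1.6, -0.5]
grip_width: 0.0414
finger_force: 40.9
clock: 16.55
position: [0.5592, -0.142, 0.1295]
tool_rot: [3.141, 0.0, 1.435]
force: [2.5, 0.3, 2.9]
grip_width: 0.0411
finger_force: 41.2
clock: 17.05
position: [0.5595, -0.142, 0.1271]
tool_rot: [3.14, 0.0, 1.435]
force: [5.6, -1.1, 5.6]
grip_width: 0.0415
finger_force: 41.4
```

```bash
python3 -m crank '{"travel":[[0,0,-0.05],[0,0,-0.1],[0,0,-0.15],[0,0,-0.2],[0,0,-0.25]],"turn":[[0,0,0],[0,0,0],[0,0,0],[0,0,0],[0,0,0]],"gripper":[1,1,1,1,1]}'
python3 -m crank '{"travel":[[0,0,-0.05],[0,0,-0.1],[0,0,-0.15],[0,0,-0.2],[0,0,-0.25]],"turn":[[0,0,0],[0,0,0],[0,0,0],[0,0,0],[0,0,0]],"gripper":[1,1,1,1,1]}'
python3 -m crank '{"travel":[[0,0,-0.05],[0,0,-0.1],[0,0,-0.15],[0,0,-0.2],[0,0,-0.25]],"turn":[[0,0,0],[0,0,0],[0,0,0],[0,0,0],[0,0,0]],"gripper":[1,1,1,1,1]}'
python3 - <<'E'
from h import *
grab('side','side4.png')
cv2.imwrite('pics/s4.png',cv2.resize(cv2.imread('pics/side4.png')[130:270,270:370],None,fx=4,fy=4,interpolation=cv2.INTER_CUBIC))
E
```

```text
clock: 17.55
position: [0.5594, -0.1419, 0.1244]
tool_rot: [3.14, 0.0, 1.435]
force: [5.5, -1.2, -1.5]
grip_width: 0.041
finger_force: 41.2
clock: 18.05
position: [0.5595, -0.1419, 0.1219]
tool_rot: [3.14, 0.0, 1.435]
force: [5.1, 0.0, 1.9]
grip_width: 0.0411
finger_force: 41.5
clock: 18.55
position: [0.5595, -0.1419, 0.1195]
tool_rot: [3.14, 0.0, 1.435]
force: [5.5, -1.0, 1.9]
grip_width: 0.0409
finger_force: 41.4
```

View pics/s4.png

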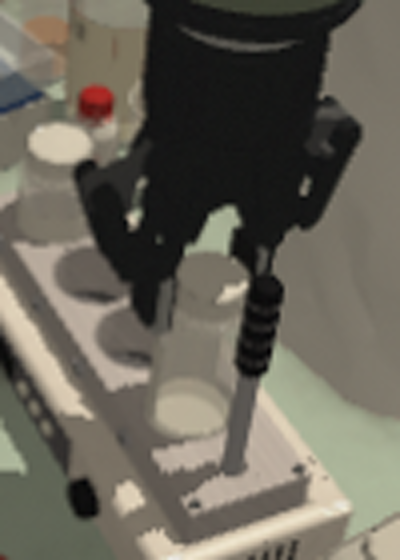

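The foot is past the button, the vial is upright, and the rod handle is clear of the body. I'll go 4 mm further, release, then push from above with shut fingers so the gripper's body stays over the handle.

```bash
python3 -m crank '{"travel":[[0,0,-0.1],[0,0,-0.2],[0,0,-0.3],[0,0,-0.4],[0,0,-0.4]],"turn":[[0,0,0],[0,0,0],[0,0,0],[0,0,0],[0,0,0]],"gripper":[1,1,1,1,1]}'
python3 -m crank '{"travel":[[0,0,0],[0,0,0],[0,0,0],[0,0,0],[0,0,0]],"turn":[[0,0,0],[0,0,0],[0,0,0],[0,0,0],[0,0,0]],"gripper":[0.8,0.6,0.4,0.2,0]}'
python3 -m crank '{"travel":[[0,0,0],[0,0,2],[0,0,4],[0,0,7],[0,0,9]],"turn":[[0,0,0],[0,0,0],[0,0,0],[0,0,0],[0,0,0]],"gripper":[0,0,0,0,0]}'
python3 -m crank '{"travel":[[-0.08,-0.6,0],[-0.08,-0.6,0],[-0.08,-0.6,0],[-0.08,-0.6,0],[-0.08,-0.6,0]],"turn":[[0,0,0],[0,0,0],[0,0,0],[0,0,0],[0,0,0]],"gripper":[1,1,1,1,1]}' 20
python3 - <<'E'
from h import *
f=grab('side','side5.png')
cv2.imwrite('pics/s5.png',cv2.resize(cv2.imread('pics/side5.png')[130:270,270:370],None,fx=4,fy=4,interpolation=cv2.INTER_CUBIC))
print(bot.observe()['position'],proj(f,[.5575,-.1482,.143]))
E
```

```text
clock: 19.1
position: [0.5594, -0.1419, 0.1153]
tool_rot: [3.14, 0.0, 1.435]
force: [4.3, -0.6, -0.3]
grip_width: 0.0414
finger_force: 41.3
clock: 19.6
position: [0.5584, -0.1418, 0.115]
tool_rot: [-3.141, -0.0, 1.435]
force: [0.1, 0.1, -0.3]
grip_width: 0.0776
finger_force: 0.0
clock: 20.1
position: [0.5589, -0.142, 0.2069]
tool_rot: [3.141, 0.0, 1.435]
force: [0.2, 1.4, -0.3]
grip_width: 0.0855
finger_force: 0.0
clock: 20.6
position: [0.5578, -0.1477, 0.2047]
tool_rot: [-3.141, 0.0, 1.435]
force: [0.5, -0.8, -0.4]
grip_width: 0.0124
finger_force: 0.0
[ 0.55785453 -0.14771453  0.20479298] [[321.66035218 201.51715596]]
```

View pics/s5.png

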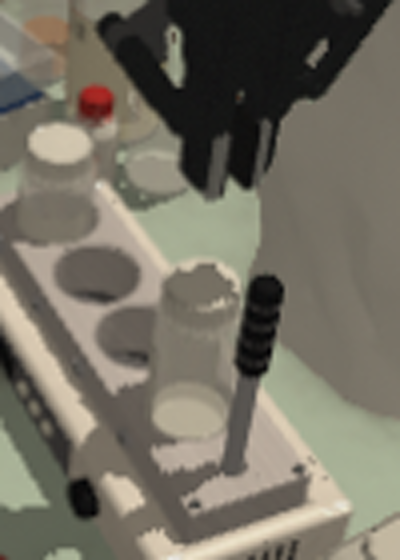

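The vial stands held by the button with its cap at crop (200,285), as predicted. Now I'll push down on the cap.

```bash
python3 -m crank '{"travel":[[0,0,-2],[0,0,-4],[0,0,-5],[0,0,-5.5],[0,0,-5.8]],"turn":[[0,0,0],[0,0,0],[0,0,0],[0,0,0],[0,0,0]],"gripper":[1,1,1,1,1]}'
python3 -m crank '{"travel":[[0,0,-0.1],[0,0,-0.2],[0,0,-0.3],[0,0,-0.4],[0,0,-0.5]],"turn":[[0,0,0],[0,0,0],[0,0,0],[0,0,0],[0,0,0]],"gripper":[1,1,1,1,1]}'
python3 -m crank '{"travel":[[0,0,-0.1],[0,0,-0.2],[0,0,-0.3],[0,0,-0.4],[0,0,-0.5]],"turn":[[0,0,0],[0,0,0],[0,0,0],[0,0,0],[0,0,0]],"gripper":[1,1,1,1,1]}'
python3 -m crank '{"travel":[[0,0,-0.1],[0,0,-0.2],[0,0,-0.3],[0,0,-0.4],[0,0,-0.5]],"turn":[[0,0,0],[0,0,0],[0,0,0],[0,0,0],[0,0,0]],"gripper":[1,1,1,1,1]}'
```

```text
clock: 21.15
position: [0.5581, -0.1479, 0.1472]
tool_rot: [-3.142, 0.0, 1.435]
force: [-0.5, -0.3, -0.1]
grip_width: 0.0001
finger_force: 0.0
clock: 21.65
position: [0.5581, -0.1479, 0.1424]
tool_rot: [3.141, -0.0, 1.435]
force: [-0.8, 0.2, -0.1]
grip_width: -0.0001
finger_force: 0.0
clock: 22.15
position: [0.5584, -0.148, 0.1375]
tool_rot: [3.141, 0.0, 1.435]
force: [1.2, 0.4, 3.9]
grip_width: -0.0002
finger_force: 2.2
clock: 22.65
position: [0.5581, -0.1479, 0.1322]
tool_rot: [3.142, 0.0, 1.435]
force: [1.5, -0.3, 4.5]
grip_width: 0.0001
finger_force: 2.1
```

```bash
python3 -m crank '{"travel":[[0,0,-0.1],[0,0,-0.2],[0,0,-0.3],[0,0,-0.4],[0,0,-0.5]],"turn":[[0,0,0],[0,0,0],[0,0,0],[0,0,0],[0,0,0]],"gripper":[1,1,1,1,1]}'
python3 -m crank '{"travel":[[0,0,-0.1],[0,0,-0.2],[0,0,-0.3],[0,0,-0.35],[0,0,-0.4]],"turn":[[0,0,0],[0,0,0],[0,0,0],[0,0,0],[0,0,0]],"gripper":[1,1,1,1,1]}'
```

```text
clock: 23.15
position: [0.5581, -0.1479, 0.1272]
tool_rot: [3.142, -0.0, 1.435]
force: [1.0, -0.9, 4.4]
grip_width: -0.0001
finger_force: 2.2
clock: 23.65
position: [0.558, -0.1479, 0.1232]
tool_rot: [-3.142, 0.0, 1.435]
force: [2.1, 0.2, 3.7]
grip_width: 0.0004
finger_force: 2.0
```

```bash
python3 -m crank '{"travel":[[0,0,-0.04],[0,0,-0.08],[0,0,-0.12],[0,0,-0.16],[0,0,-0.2]],"turn":[[0,0,0],[0,0,0],[0,0,0],[0,0,0],[0,0,0]],"gripper":[1,1,1,1,1]}'
python3 -m crank '{"travel":[[0,0,-0.02],[0,0,-0.04],[0,0,-0.06],[0,0,-0.08],[0,0,-0.1]],"turn":[[0,0,0],[0,0,0],[0,0,0],[0,0,0],[0,0,0]],"gripper":[1,1,1,1,1]}'
```

```text
clock: 24.15
position: [0.5581, -0.1479, 0.1213]
tool_rot: [3.142, 0.0, 1.435]
force: [1.7, -0.7, 4.4]
grip_width: -0.0
finger_force: 2.0
clock: 24.65
position: [0.558, -0.1479, 0.1203]
tool_rot: [3.142, 0.0, 1.435]
force: [0.6, -0.2, 4.5]
grip_width: -0.0003
finger_force: 2.1
```

```bash
python3 -m crank '{"travel":[[0,0,-0.02],[0,0,-0.04],[0,0,-0.06],[0,0,-0.08],[0,0,-0.1]],"turn":[[0,0,0],[0,0,0],[0,0,0],[0,0,0],[0,0,0]],"gripper":[1,1,1,1,1]}'
python3 -m crank '{"travel":[[0,0,-0.02],[0,0,-0.04],[0,0,-0.06],[0,0,-0.08],[0,0,-0.08]],"turn":[[0,0,0],[0,0,0],[0,0,0],[0,0,0],[0,0,0]],"gripper":[1,1,1,1,1]}'
```

```text
clock: 25.15
position: [0.558, -0.1479, 0.1193]
tool_rot: [-3.142, 0.0, 1.435]
force: [2.5, -0.4, 3.7]
grip_width: -0.0003
finger_force: 1.9
clock: 25.65
position: [0.558, -0.1479, 0.1185]
tool_rot: [-3.141, 0.0, 1.435]
force: [1.7, 0.3, 4.1]
grip_width: -0.0
finger_force: 1.7
```

```bash
python3 -m crank '{"travel":[[0,0,-0.02],[0,0,-0.04],[0,0,-0.06],[0,0,-0.08],[0,0,-0.1]],"turn":[[0,0,0],[0,0,0],[0,0,0],[0,0,0],[0,0,0]],"gripper":[1,1,1,1,1]}'
python3 -m crank '{"travel":[[0,0,-0.02],[0,0,-0.04],[0,0,-0.06],[0,0,-0.08],[0,0,-0.08]],"turn":[[0,0,0],[0,0,0],[0,0,0],[0,0,0],[0,0,0]],"gripper":[1,1,1,1,1]}'
python3 - <<'E'
from h import *
f=grab('side','side6.png')
cv2.imwrite('pics/s6.png',cv2.resize(cv2.imread('pics/side6.png')[130:270,270:370],None,fx=4,fy=4,interpolation=cv2.INTER_CUBIC))
print(proj(f,[[.5575,-.1482,.121],[.5575,-.1482,.117],[.5575,-.1482,.125]]))
E
```

```text
clock: 26.15
position: [0.558, -0.1479, 0.1175]
tool_rot: [3.142, 0.0, 1.435]
force: [1.5, -0.0, 4.0]
grip_width: 0.0002
finger_force: 2.0
clock: 26.65
position: [0.558, -0.1478, 0.1167]
tool_rot: [-3.142, 0.0, 1.435]
force: [1.6, -0.1, 3.6]
grip_width: 0.0001
finger_force: 1.7
[[320.33899562 209.88996608]
 [320.10371137 211.37684935]
 [320.57578808 208.39233461]]
```

View pics/s6.png

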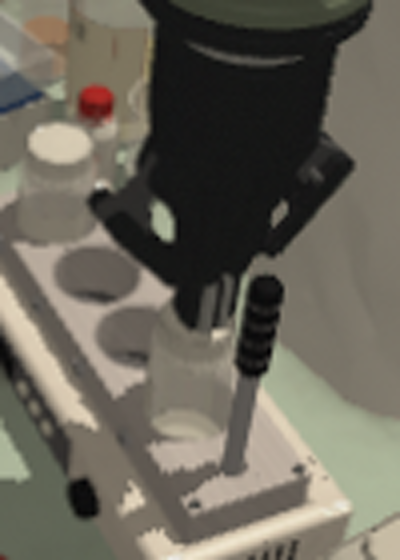

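The vial is nearly down, with its cap near crop (195,318), and the handle is still clear. I'll keep going in small steps until the force rises.

```bash
for i in 1; do :; done; python3 -m crank '{"travel":[[0,0,-0.02],[0,0,-0.04],[0,0,-0.06],[0,0,-0.08],[0,0,-0.1]],"turn":[[0,0,0],[0,0,0],[0,0,0],[0,0,0],[0,0,0]],"gripper":[1,1,1,1,1]}'
python3 -m crank '{"travel":[[0,0,-0.02],[0,0,-0.04],[0,0,-0.06],[0,0,-0.08],[0,0,-0.08]],"turn":[[0,0,0],[0,0,0],[0,0,0],[0,0,0],[0,0,0]],"gripper":[1,1,1,1,1]}'
```

```text
clock: 27.2
position: [0.5581, -0.1479, 0.1157]
tool_rot: [3.141, 0.0, 1.435]
force: [2.8, -0.6, 4.9]
grip_width: -0.0002
finger_force: 2.7
clock: 27.7
position: [0.5588, -0.1481, 0.1154]
tool_rot: [3.14, 0.0, 1.435]
force: [2.8, -1.1, 10.5]
grip_width: 0.0
finger_force: 5.1
```

```bash
python3 -m crank '{"travel":[[0,0,1],[0,0,3],[0,0,6],[0,0,10],[0,0,14]],"turn":[[0,0,0],[0,0,0],[0,0,0],[0,0,0],[0,0,0]],"gripper":[1,1,1,1,1]}'
python3 -m crank '{"travel":[[-1,4,0],[-2,8,0],[-3,12,0],[-4.5,16,0],[-6,20,0]],"turn":[[0,0,0],[0,0,0],[0,0,0],[0,0,0],[0,0,0]],"gripper":[1,1,1,1,1]}'
python3 -m crank '{"travel":[[-1,4,0],[-2,8,0],[-3,12,0],[-3,12,0],[-3,12,0]],"turn":[[0,0,0],[0,0,0],[0,0,0],[0,0,0],[0,0,0]],"gripper":[1,1,1,1,1]}'
python3 - <<'E'
from h import *
f={n:grab(n,n+'7.png') for n in('top','side')}
cv2.imwrite('pics/s7.png',np.hstack([cv2.resize(cv2.imread('pics/side7.png')[170:280,280:360],(400,550),interpolation=cv2.INTER_CUBIC),cv2.resize(cv2.imread('pics/top7.png')[130:210,300:358],(399,550),interpolation=cv2.INTER_CUBIC)]))
for n in f: print(n,proj(f[n],[[.559,-.1474,.121],[.559,-.1474,.125]]))
for n,(x0,x1,y0,y1) in {'side':(308,334,198,222),'top':(308,332,155,182)}.items():
    hsv=cv2.cvtColor(f[n]['pixels'],cv2.COLOR_RGB2HSV)[y0:y1,x0:x1]
    m=((hsv[...,2]>165)&(hsv[...,1]<50)).astype(np.uint8)
    for k in cv2.findContours(m,cv2.RETR_EXTERNAL,cv2.CHAIN_APPROX_NONE)[0]:
        if cv2.contourArea(k)>20: print(n,np.array(cv2.fitEllipse(k)[0])+[x0,y0],cv2.boundingRect(k),x0,y0)
for n,(x0,x1,y0,y1) in {'top':(330,352,160,182),'side':(326,343,196,228)}.items():
    g=cv2.cvtColor(f[n]['pixels'],cv2.COLOR_RGB2GRAY)[y0:y1,x0:x1]
    ys,xs=np.where(g<50); print(n,xs.mean()+x0,ys.mean()+y0)
E
```

```text
clock: 28.2
position: [0.557, -0.1478, 0.2563]
tool_rot: [-3.14, 0.0, 1.435]
force: [1.1, 0.4, 0.3]
grip_width: -0.0
finger_force: 0.0
clock: 28.7
position: [0.4966, 0.0534, 0.255]
tool_rot: [-3.141, 0.0, 1.435]
force: [1.2, 0.6, 0.2]
grip_width: 0.0
finger_force: 0.0
clock: 29.2
position: [0.4673, 0.1725, 0.2549]
tool_rot: [-3.141, 0.001, 1.437]
force: [0.2, -0.7, -0.7]
grip_width: -0.0003
finger_force: 0.0
top [[321.74416246 170.22072764]
 [322.08792359 169.85307196]]
side [[320.7149105  209.35869896]
 [320.95263884 207.86130671]]
side [318.5141449  206.89919949] (0, 0, 22, 18) 308 198
top [321.00163746 166.40367413] (0, 0, 24, 27) 308 155
top 343.9423076923077 169.94230769230768
side 334.29411764705884 210.97549019607843
```

View pics/s7.png

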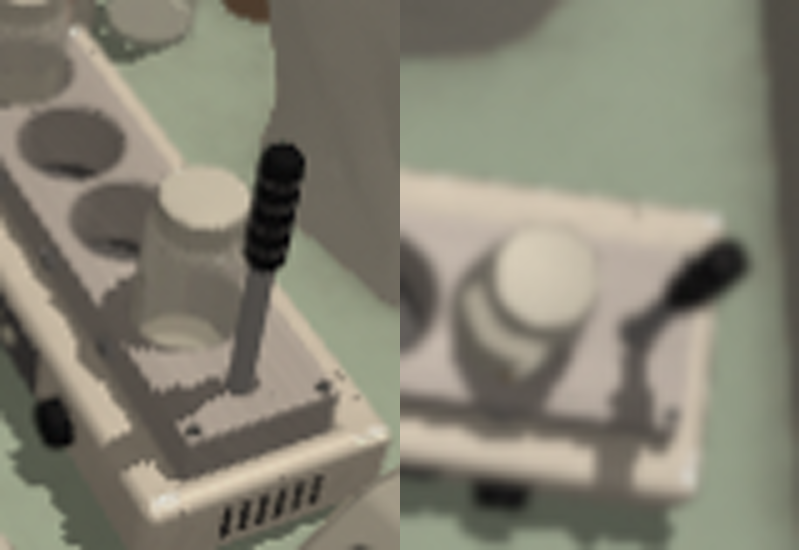

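The vial's cap is at side (321.0,209.6) and top (321.4,170.4). For a home, upright vial I predicted (320.7,209.4) and (321.7,170.2), so it is seated. The rod is at its original pixels, so I'm handing in.

```bash
python3 -c "
from workcell import bot
print(bot.job_done())"
```

```text
the job is handed in; nothing more can be done
None
```

The job is handed in; no verdict came back. The rod found well0 (y -60 mm) to be the clear one and is back in its hole, and the vial is in well0, measured upright and home in both cameras.

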